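# Close the scent caddy's drawer and open its pot for the night

## Task

The scent caddy has just been refilled: first push its open refill drawer fully home until it snaps in and stays. Then pick up the two nested lids together by the inner lid's slim centre knob, lower them gently into place on the pot (no dropping), let go, and take hold of the outer lid by its wide collar and lift it alone straight up until it is wholly clear above the knob, leaving the pierced inner lid seated and undisturbed on the pot. Finish while holding the outer lid level and still above the pot, and leave the other things on the nightstand where they are.

Things in the scene. Friction and masses are not known exactly. Their poses are not given: they have to be found in the camera images.
- caddy: Fixed bamboo case, 150 deep (x) x 150 wide (y) x 60 mm high, a red round ceramic pot fixed on top. Origin: centre of the underside, on the table. The drawer comes out on its -x side (roughly towards the robot). Pot: outside diameter 94, mouth diameter 82, wall 6, rim 35 mm above the case top, axis 22 mm behind (+x of) the case centre.
- pot_mouth (a point): Centre of the pot's mouth at rim height (22, 0, 95 mm in the caddy's frame); axes as the caddy's.
- drawer (a joint): How far the caddy's drawer is open, m: 0 fully home (hard stop), at most 0.085; it opens along the caddy's -x. Light friction (1.5 N) until 12 mm, then a sprung catch resists with up to about 10 N; past its crest at 5 mm open the catch pulls the drawer home by itself and holds it there.
- drawer_front (a point): Centre of the outer face of the drawer's flat front panel (146 wide, 46 high, 10 thick, 8 to 54 mm above the table, no handle); moves with the drawer; axes as the caddy's. With the drawer home it is 85 mm in front of the caddy's centre and the panel stands 10 mm proud of the case. Push it from its -x side.
- inner_lid: Inner lid, red ceramic, loose, 0.26 kg +-20 %, under the outer lid; starts on the table. Origin: centre of its spigot's underside, z up. Spigot diameter 76, 10 mm deep, foot chamfered (enters the pot mouth); flange diameter 96, 10 to 16 mm up, pierced; slim round knob on the axis, diameter 16, 16 to 80 mm up. Seated: flange on the rim, origin 10 mm below pot_mouth.
- knob_top (a point): Top centre of the inner lid's knob, 80 mm above the inner lid's origin. While nested the top 28 mm of the knob stand out above the outer lid's collar. The outer lid is clear of the knob once its origin is more than 85 mm above the inner lid's.
- outer_lid: Outer lid, red ceramic, loose, 0.16 kg +-20 %: disc diameter 110, 5 mm thick, a skirt 5 mm down around the inner lid's flange, upright round collar on the axis (outside diameter 40, bore 22 through the disc, 5 to 36 mm above the origin). Origin: centre of the disc's underside, z up. Nested it just rests on the inner flange, origin 16 mm above the inner lid's, about 3 mm sideways play.
- collar_top (a point): Centre of the collar's upper rim, 36 mm above the outer lid's origin.
- trinket_box: Bystander: small square red trinket box with its lid on, 60 x 60 x 48 mm high, loose. Origin: centre of underside.
- tumbler: Bystander: empty stainless tumbler, rim diameter 72, 105 mm high, loose. Origin: centre of underside.
- jar: Bystander: glass jar with clamped lever lid, diameter 92, 108 mm high, loose. Origin: centre of underside.
- clock: Bystander: small white alarm clock, 45 x 110 x 64 mm high, loose. Origin: centre of underside.
- glasses_case: Bystander: black glasses case, 65 x 160 x 36 mm high, loose. Origin: centre of underside.
- scratcher: Bystander: wooden back scratcher lying flat along its x, 390 mm long, 38 wide, 8 mm thick, loose. Origin: near its middle, on its underside.
Things that resemble listed ones, but are neither listed nor needed, are in the scene too. Leave any blue or green look-alike of the caddy alone.

How it is judged (in metres and radians):
On the way, in this order (a step that is already met when the one before it is completed fails the run):
1. the drawer is pushed home and has snapped in (value of joint drawer below 0.003 m and contact force between the fingers and inner_lid below 0.05 N), for 0.2 s.
2. both lids, still nested, sit on the pot and the knob is let go (all of step 1 and horizontal distance between inner_lid and pot_mouth below 0.006 m and z of inner_lid in the frame of pot_mouth below -0.007 m and angle between inner_lid's own z axis and vertical below 0.06 rad and z of outer_lid in the frame of inner_lid below 0.021 m), for 0.15 s.
At the end, for the whole second after the job is handed in: Drawer within 3 mm of home; inner lid seated (6 mm off axis, 3 mm off depth, 0.06 rad tilt at most), untouched by fingers; outer lid gripped, origin over 85 mm above the inner lid's, within 60 mm of the pot axis, tilt under 0.25 rad, still, touching neither inner lid nor caddy (all of step 1 and horizontal distance between inner_lid and pot_mouth below 0.006 m and z of inner_lid in the frame of pot_mouth below -0.007 m and angle between inner_lid's own z axis and vertical below 0.06 rad and z of outer_lid in the frame of inner_lid above 0.085 m and horizontal distance between outer_lid and pot_mouth below 0.06 m and angle between outer_lid's own z axis and vertical below 0.25 rad and linear speed of outer_lid below 0.03 m/s and contact force between the fingers and outer_lid above 1 N and contact force between outer_lid and inner_lid below 0.05 N and contact force between outer_lid and caddy below 0.05 N); the arm keeps its last pose, push and grip.
It fails at once if the lids come apart (more than 10 mm) while the inner lid is not seated on the pot, or the inner lid is lifted or pushed off its seat after they are parted (z of outer_lid in the frame of inner_lid above 0.026 m and not (horizontal distance between inner_lid and pot_mouth below 0.008 m and z of inner_lid in the frame of pot_mouth below -0.005 m)).
It fails at once if the lids are dropped onto the pot (faster than 0.4 m/s just above the rim) (horizontal distance between inner_lid and pot_mouth below 0.03 m and z of inner_lid in the frame of pot_mouth below 0.03 m and linear speed of inner_lid above 0.4 m/s).
It fails at once if another thing on the nightstand is moved more than 30 mm (distance of any of trinket_box, tumbler, jar, clock, glasses_case, scratcher from where it was at the start of the episode above 0.03 m).
It also fails if it takes over 64 s, if anything falls off the work surface, if the arm or the gripper's body presses on something with over 40 N, if the wrist force passes 120 N, or if a joint passes its speed limit or range.

## Robot

A 6-joint arm with a two-finger parallel gripper is mounted at the origin on the work surface. World frame = base frame: x ahead of the robot, y to its left, z up, the work surface at z = 0. Lengths are in mm, angles in rad, forces in N, time in s.
With the tool pointing down it reaches from about 400 to 925 mm from the base axis. Payload 12.5 kg.
Tool frame: the origin (TCP) lies at the very end of the fingers, on their centre line; the grasp point (between the pads) lies env.grip_point_offset behind it (env.grip_point_offset is the distance from the TCP to the grasp point, in mm); y points along the fingers, z is the direction in which the jaws open and shut, and the axes are right-handed (so a half turn about y gives the same grasp; the last joint's range is limited). The gripper opens to 95 mm and grips with 3 to 60 N. Pads are 20 mm wide; open, the fingers measure 119 mm over their backs; the gripper's body (75 mm by 180 mm) begins 59 mm behind the grasp point.
Start: joints at [-1.257, 0.491, 1.559, -0, 1.092, -0.106], TCP at [254.76, -570.74, 214.661] pointing down, gripper open.
Joint ranges: [-3.1, 3.1], [-0.84, 2.19], [0.05, 2.79], [-1.13, 4.28], [0.06, 2.93], [-2.69, 2.69]. Speed limits (rad/s): [2.22, 2.22, 2.79, 3.14, 3.14, 3.14].

## Interface

Orientations are given as [roll, pitch, yaw] about the fixed x, y, z axes, in that order (R = Rz(yaw) Ry(pitch) Rx(roll)).
In Python, from cell import readout, read_camera, env, nets gives the robot as it stands.
- The arm moves only by the tool apply_moves, never from a script. Its argument "increments" is a list of rows, each a list of 3 entries, a list of its own where there are three numbers: the shift along the tool's x, y, z in cm, then the turn, a rotation vector about the tool's x, y, z in degrees, then the finger opening in cm, from 0 to 9.51. A call has exactly 5 rows; each row shifts and turns the pose as measured when the row begins, along the tool's axes as they then stand; what a row does not reach is not made up. A row lasts 1/8 s, in which the tool goes at most 62.5 mm and 10.7 degrees, less where a joint would pass 70% of its speed; a pose out of reach is approached as far as the arm can. A call with a gripper value outside its range is refused whole. The fingers move at their own pace and stop on an object; the grip force is fixed at half the most. Time passes only in rows, so rows that do not move let the fingers close, or fill a call up. It gives the time, the measured TCP pose, the force and the opening at its end, in the units of the state.
- readout.state(): the state, without advancing time (a new reading comes with each control period).
- read_camera(name): name is "side" or "top"; returns a dict with "img" (420x560x3 uint8, red, green, blue), "vfov" (degrees; the focal length in pixels is half the picture's height over the tangent of half this angle, whatever the lens; pixels are square), "cx", "cy" (the principal point, pixels), "rvec" (rotation vector, rad) and "tvec" (3), from world to camera coordinates, as OpenCV has them. Camera axes: x right, y down, z forward; pixel columns grow to the right and rows downward; lengths in mm; the calibration is good to about 2 mm. A picture is of the moment at which its call begins. There is no depth.
- env.job_done(): hands the job in, once; it reports no verdict.
Trained networks look in a picture, given as the dict that the camera call returned (one of the last four; its "shot" number tells which), for a name from the list of things; names that differ only in an ending like _2 or _b are one class to them, and where a whole thing is asked for, a point or a joint stands for the part that bears it (a point fixed in the world has none). Each returns a list of dicts, best first, with "confidence" (0 to 1); they miss things now and then, are a little off and sometimes report something else, mostly with a low value. They report only what shows in the picture. A call takes as long as a camera call. They do not tell look-alikes from the thing itself.
- nets.look_for(picture, thing): "point" ([x, y, z] in mm, in the coordinates of the camera as it stood for that picture, good to about 4 mm: the middle of the surface that is visible of it).
- nets.mark_of(picture, thing): "point" ([x, y, z] in mm, in the coordinates of the camera as it stood for that picture, good to about 4 mm: a listed point, or the origin of a listed thing).
The state is a dict: "t": time; "joints": joint angles; "qvel": joint speeds; "tau": joint torques, N m; "eef_pos": TCP position; "tcp_rot": TCP orientation; "ft_force": force on the tool from outside, world axes, zero at the start; "moment": the same for the moment, N m; "opening": opening from 0.0 (shut) to 1.0 (fully open).
Only numpy, scipy, OpenCV 4.12 (cv2) and the standard library are available. Lean on these libraries where they do the work, as an engineer would, in place of code of your own. Each camera call takes 0.05 s, during which the arm holds its last target. There are 200 camera calls.

## Working session

There is one attempt and no reset: what is moved stays moved. The work goes in short steps, Python scripts to look and compute and a tool call to move; the robot and the scene stay as the last step left them, time stands still between calls to the robot, and variables do not carry over. Pictures are saved under pics/ and viewed, about 8 in all and at most 12, crops included, and the job is handed in when it is done.

Besides the shell and the picture viewer there is one more tool, called after "Call:" as name([rows], argument=value, ...), one row to a line, values as JSON. apply_moves: Moves the arm, as the interface text tells. Its arguments: {"type":"object","properties":{"increments":{"type":"array"}},"required":["increments"]}

```bash
mkdir -p pics; cat > h.py <<'E'
import numpy as np, cv2
from scipy.spatial.transform import Rotation as R
from cell import readout, read_camera, env, nets
def world(p,pt):
    Rm=cv2.Rodrigues(np.array(p["rvec"],float))[0]
    return Rm.T@(np.array(pt,float)-np.array(p["tvec"],float).ravel())
def pix(p,w):
    f=p["img"].shape[0]/2/np.tan(np.radians(p["vfov"])/2)
    c=cv2.Rodrigues(np.array(p["rvec"],float))[0]@np.array(w,float)+np.array(p["tvec"],float).ravel()
    return np.round([p["cx"]+f*c[0]/c[2],p["cy"]+f*c[1]/c[2]],1)
def ray(p,u,v,z):
    f=p["img"].shape[0]/2/np.tan(np.radians(p["vfov"])/2)
    Rm=cv2.Rodrigues(np.array(p["rvec"],float))[0]
    o=-Rm.T@np.array(p["tvec"],float).ravel(); d=Rm.T@np.array([(u-p["cx"])/f,(v-p["cy"])/f,1])
    return o+d*(z-o[2])/d[2]
def save(p,n,box=None,s=1):
    im=p["img"][:,:,::-1]
    if box: im=im[box[1]:box[3],box[0]:box[2]]
    cv2.imwrite(n,cv2.resize(im,None,fx=s,fy=s,interpolation=cv2.INTER_CUBIC))
E
python3 - <<'E'
from h import *
s=readout.state();print(s, env.grip_point_offset)
ims=[]
for n in("top","side"):
    p=read_camera(n);save(p,f"pics/{n}0.png",s=1.4)
    print(n,p["vfov"],p["cx"],p["cy"],"campos",world(p,[0,0,0]).round())
    for t in["caddy","pot_mouth","drawer_front","inner_lid","knob_top","outer_lid","collar_top","trinket_box","tumbler","jar","clock","glasses_case","scratcher"]:
        for d in nets.mark_of(p,t)[:4]:
            w=world(p,d["point"]);print(t,round(d["confidence"],2),w.round(),pix(p,w)*1.4)
E
```

```text
{'t': 0.0, 'joints': array([-1.25659117e+00,  4.91582762e-01,  1.55944550e+00, -3.88104000e-05,
        1.09166989e+00, -1.05597470e-01]), 'qvel': array([-0.00011331,  0.00052426, -0.00094124,  0.00120862,  0.00145897,
       -0.0001352 ]), 'tau': array([ 1.35506518e-03, -6.12646079e+01, -2.58183628e+01,  6.92707859e-02,
        4.80616477e-02, -8.45366981e-05]), 'eef_pos': array([ 254.67834726, -570.50051305,  214.04868457]), 'tcp_rot': array([-1.57189930e+00,  8.22922357e-05, -2.72177216e+00]), 'ft_force': array([0.56709141, 0.19853552, 0.22734705]), 'moment': array([ 0.00150534,  0.02524937, -0.00396644]), 'opening': 1.0006477042813133} 18.8
top 54.23125276984456 278.68096357304677 212.26477052368367 campos [ 380.  -20. 1328.]
caddy 0.88 [362. 176.  -4.] [290.22 361.2 ]
caddy 0.68 [ 598. -192.   -0.] [447.86 258.02]
pot_mouth 0.88 [ 623. -191.   96.] [452.62 239.4 ]
pot_mouth 0.69 [384. 171.  98.] [285.6  351.12]
pot_mouth 0.6 [ 608. -473.   -3.] [565.88 252.84]
drawer_front 0.74 [ 448. -191.   36.] [450.8  320.74]
drawer_front 0.45 [281. 201.  27.] [276.78 398.02]
inner_lid 0.52 
[... 958 characters left out ...]
  95.] [331.24 262.64]
pot_mouth 0.84 [ 218. -341.   93.] [494.9  236.46]
pot_mouth 0.78 [385. 169.  93.] [429.66 357.56]
drawer_front 0.78 [282. 194.  32.] [480.48 391.16]
knob_top 0.5 [611. 244.  83.] [310.94 382.9 ]
outer_lid 0.8 [607. 242.  20.] [315.   406.98]
collar_top 0.84 [609. 246.  51.] [312.9 396.2]
trinket_box 0.61 [372.  -4.  -0.] [434.28 342.44]
trinket_box 0.34 [410. 430.   3.] [413.7  491.54]
tumbler 0.87 [692.   3.   1.] [293.3  339.92]
jar 0.91 [ 610. -469.   -1.] [349.72 241.5 ]
clock 0.78 [ 425. -428.   -0.] [414.68 249.62]
glasses_case 0.92 [409. 428.   2.] [413.84 491.4 ]
glasses_case 0.47 [609. 248.  54.] [312.48 395.64]
scratcher 0.58 [784.  -1.  -2.] [253.96 338.94]
```

View pics/top0.png

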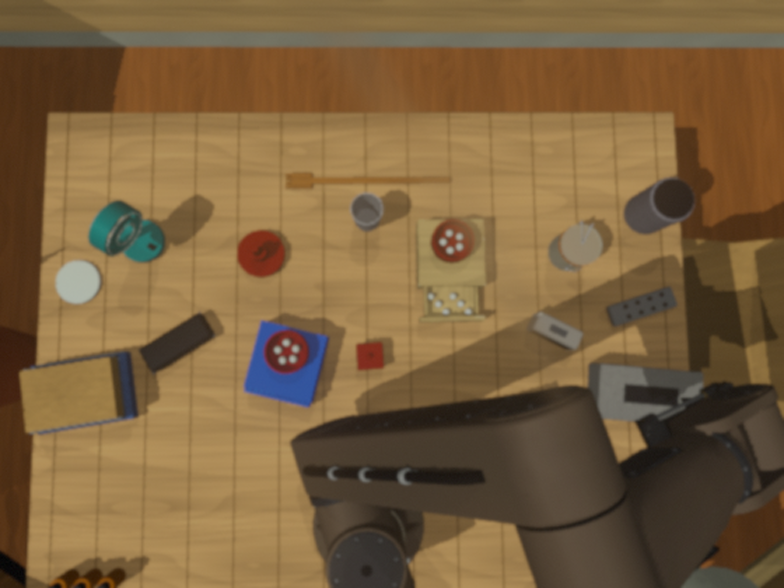

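View pics/side0.png

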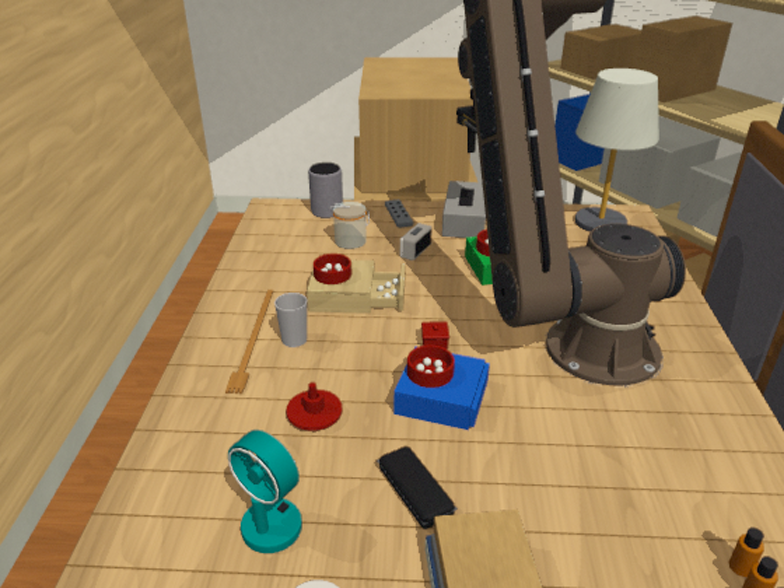

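I see the following:
- **Caddy:** the bamboo one with the open drawer, at top (452,255) and side (340,285). Its look-alikes are blue at top (287,362) and green at side (485,255). Only the bamboo one fits the description.
- **Lids:** the red nested pair at top (260,252) and side (314,405).

I'll square the tool up first, then confirm with a crop.

Call:
apply_moves([
  [[0,0,0],[0,8,0],0],
  [[0,0,0],[0,8,0],0],
  [[0,0,0],[0,8,0],0],
  [[0,0,-4],[0,0,0],0],
  [[0,0,-5],[0,0,0],0],
])

```text
t: 2.02
eef_pos: [255.5, -480.9, 213.7]
tcp_rot: [-1.57, 0.0, 3.126]
ft_force: [1.5, 0.6, -0.1]
opening: 0.53
```

```bash
python3 - <<'E'
from h import *
p=read_camera("top")
a=p["img"][145:240,280:360,::-1];b=p["img"][145:240,150:230,::-1]
cv2.imwrite("pics/crop1.png",cv2.resize(np.hstack([a,b]),None,fx=4.5,fy=4.5,interpolation=cv2.INTER_CUBIC))
q=read_camera("side")
for pp in(p,q):
  for t in["caddy","pot_mouth","drawer_front","inner_lid","knob_top","outer_lid","collar_top"]:
    for d in nets.mark_of(pp,t)[:3]:
        w=world(pp,d["point"])
        if w[0]>420: print(t,round(d["confidence"],2),w.round(),pix(pp,w))
s=readout.state();print(s["eef_pos"],s["tcp_rot"],s["opening"],s["joints"])
E
```

```text
caddy 0.68 [ 600. -194.   -1.] [320.3 183.8]
pot_mouth 0.61 [ 620. -190.   93.] [322.7 172.2]
drawer_front 0.73 [781.  -7.   0.] [263.1 130. ]
drawer_front 0.63 [ 449. -190.   33.] [321.4 229.1]
inner_lid 0.4 [610. 243.   4.] [186.5 181.5]
inner_lid 0.4 [ 423. -423.   -1.] [391.7 236.6]
knob_top 0.37 [610. 242.  83.] [181.7 177. ]
outer_lid 0.93 [610. 243.  18.] [185.6 180.7]
collar_top 0.74 [609. 242.  54.] [183.7 179.2]
collar_top 0.64 [ 423. -424.    4.] [392.3 236.5]
caddy 0.89 [ 601. -191.   -1.] [244.4 210.7]
pot_mouth 0.91 [ 623. -190.   95.] [236.8 187.1]
drawer_front 0.86 [ 444. -191.   33.] [289.4 203.5]
knob_top 0.44 [610. 246.  82.] [222.5 274.2]
outer_lid 0.61 [611. 241.  22.] [223.8 289.8]
collar_top 0.73 [607. 246.  54.] [224.  282.1]
[ 255.68238757 -481.68552207  213.96840053] [-1.57046657e+00  9.10104664e-05  3.12711168e+00] 0.005819999769455694 [-1.20392653e+00  3.78647577e-01  1.75604514e+00 -4.52706670e-05
  1.00656000e+00  3.81374983e-01]
```

View pics/crop1.png

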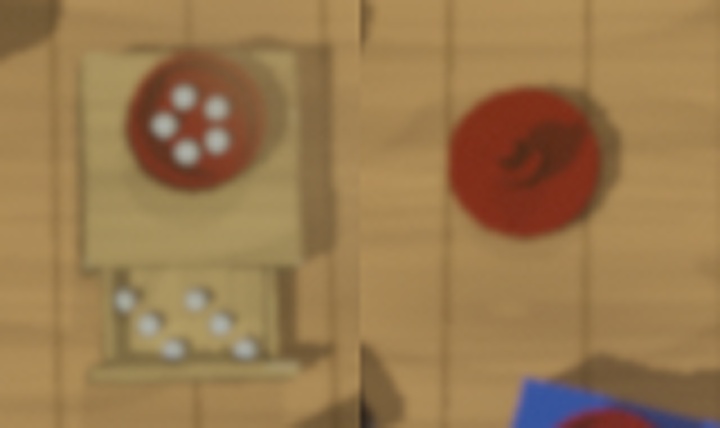

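The crop at left (190,200) shows the bamboo caddy with its red pot and open drawer, at about zero yaw. At right (525,160) is the red nested pair. Both match the description, so I'm moving to the pre-push pose.

Call:
apply_moves([
  [[-2.6,0,-5.6],[0,0,0],0],
  [[-2.6,0,-5.6],[0,0,0],0],
  [[-2.6,0,-5.6],[0,0,0],0],
  [[-2.6,0,-5.6],[0,0,0],0],
  [[-2.6,0,-5.6],[0,0,0],0],
])

```text
t: 3.45
eef_pos: [391.5, -201.7, 213.6]
tcp_rot: [-1.569, 0.002, 3.12]
ft_force: [0.6, -0.4, 0.7]
opening: 0.003
```

Call:
apply_moves([
  [[-2.0,3.0,-1.1],[0,-1.2,0],0],
  [[0,5,0],[0,0,0],0],
  [[0,5,0],[0,0,0],0],
  [[0,4,0],[0,0,0],0],
  [[0,1.6,0],[0,0,0],0],
])

```text
t: 4.08
eef_pos: [416.8, -188.3, 24.9]
tcp_rot: [-1.564, 0.009, -3.134]
ft_force: [-0.1, -1.5, -0.1]
opening: 0.004
```

Call:
apply_moves([
  [[-1.5,0,0],[0,0,0],0],
  [[-1.5,0,0],[0,0,0],0],
  [[-1.5,0,0],[0,0,0],0],
  [[-1.5,0,0],[0,0,0],0],
  [[-1.0,0,0],[0,0,0],0],
])

```text
t: 4.7
eef_pos: [492.0, -187.7, 26.9]
tcp_rot: [-1.564, 0.009, -3.134]
ft_force: [-1.6, -0.7, -0.8]
opening: 0.005
```

Call:
apply_moves([
  [[-0.5,0,0],[0,0,0],0],
  [[-0.5,0,0],[0,0,0],0],
  [[-0.4,0,0],[0,0,0],0],
  [[-0.4,0,0],[0,0,0],0],
  [[0,0,0],[0,0,0],0],
])

```text
t: 5.32
eef_pos: [505.1, -187.5, 27.2]
tcp_rot: [-1.567, -0.005, -3.133]
ft_force: [1.0, 0.4, 0.4]
opening: 0.007
```

Call:
apply_moves([
  [[-0.3,0,0],[0,0,0],0],
  [[-0.3,0,0],[0,0,0],0],
  [[-0.2,0,0],[0,0,0],0],
  [[-0.2,0,0],[0,0,0],0],
  [[0,0,0],[0,0,0],0],
])

```text
t: 5.95
eef_pos: [504.5, -187.4, 27.5]
tcp_rot: [-1.573, -0.027, -3.132]
ft_force: [-1.1, 0.0, 0.4]
opening: 0.007
```

```bash
python3 - <<'E'
from h import *
s=readout.state();print(s["eef_pos"],s["ft_force"])
q=read_camera("side")
for t in["drawer_front","caddy","pot_mouth"]:
    for d in nets.mark_of(q,t)[:4]:
        w=world(q,d["point"]);print(t,round(d["confidence"],2),w.round())
save(q,"pics/side1.png",(180,150,330,260),5)
E
```

```text
[ 504.52248014 -187.40421289   27.54475952] [-1.0600574   0.04182805  0.39952263]
drawer_front 0.62 [280. 197.  32.]
drawer_front 0.6 [ 513. -195.   29.]
caddy 0.75 [ 200. -345.    3.]
caddy 0.6 [ 602. -190.    4.]
caddy 0.56 [362. 176.   4.]
pot_mouth 0.98 [ 622. -190.   94.]
pot_mouth 0.8 [386. 173.  93.]
pot_mouth 0.6 [ 220. -341.   95.]
```

View pics/side1.png

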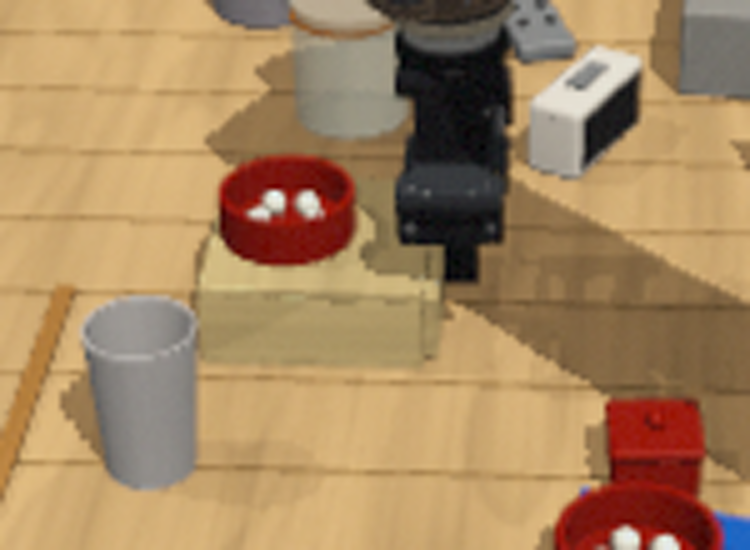

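The crop shows the drawer panel at (430,320) about 10 mm proud of the case, which matches home. One firmer push will confirm the hard stop before I back off.

Call:
apply_moves([
  [[0,0,0],[0,0,0],0],
  [[0,0,0],[0,0,0],0],
  [[-0.4,0,0],[0,0,0],0],
  [[-0.6,0,0],[0,0,0],0],
  [[-0.6,0,0],[0,0,0],0],
])

```text
t: 6.78
eef_pos: [504.4, -186.8, 27.6]
tcp_rot: [-1.581, -0.063, -3.128]
ft_force: [-43.0, -16.3, 27.4]
opening: 0.006
```

Call:
apply_moves([
  [[1.5,0,0],[0,0,0],0],
  [[3,0,0],[0,0,0],0],
  [[2,-3,0],[0,0,0],0],
  [[0,-6,0],[0,0,0],0],
  [[0,-6,0],[0,0,0],3],
])

```text
t: 7.4
eef_pos: [448.1, -189.1, 183.1]
tcp_rot: [-1.582, -0.062, -3.13]
ft_force: [0.6, -0.6, 0.2]
opening: 0.064
```

```bash
python3 - <<'E'
from h import *
for n in("side","top"):
  q=read_camera(n)
  for t in["drawer_front","caddy","pot_mouth","knob_top","collar_top","outer_lid"]:
    for d in nets.mark_of(q,t)[:4]:
        w=world(q,d["point"])
        if w[0]>420: print(t,round(d["confidence"],2),w.round(1))
E
```

```text
drawer_front 0.55 [ 510.7 -192.8   32.6]
caddy 0.68 [ 6.024e+02 -1.914e+02  5.000e-01]
pot_mouth 0.86 [ 622.  -189.3   95.9]
knob_top 0.57 [611.7 243.1  81.1]
collar_top 0.9 [609.5 244.9  55.7]
collar_top 0.25 [ 623.  -190.3   93.7]
outer_lid 0.85 [609.4 242.7  19.5]
outer_lid 0.48 [ 426.6 -426.7   -2.9]
drawer_front 0.63 [ 515.1 -190.1   34.4]
drawer_front 0.28 [611.6 243.    5. ]
caddy 0.59 [ 601.5 -193.3   -2. ]
pot_mouth 0.94 [ 622.2 -188.3   95.8]
knob_top 0.42 [613.8 239.6  81.8]
collar_top 0.88 [611.1 241.9  55.6]
outer_lid 0.8 [609.1 240.7  16.1]
```

Hard stop confirmed: 43 N with no motion, and the drawer stays home after the retreat. Next I level the tool and go to the lids.

Call:
apply_moves([
  [[0,-1,0],[0.6,0.7,3.6],4],
  [[-2,0,-5.4],[0,0,0],4],
  [[-2,0,-5.4],[0,0,0],4],
  [[-2,0,-5.4],[0,0,0],4],
  [[-2,0,-5.4],[0,0,0],4],
])

```text
t: 8.72
eef_pos: [531.0, 28.4, 190.9]
tcp_rot: [-1.572, 0.001, 3.132]
ft_force: [0.5, -0.7, 0.3]
opening: 0.422
```

Call:
apply_moves([
  [[-2,0,-5.4],[0,0,0],4],
  [[-2,0,-5.4],[0,0,0],4],
  [[-2,0,-5.4],[0,0,0],4],
  [[-2,0,-5],[0,0,0],4],
  [[0,0,0],[0,0,0],4],
])

```text
t: 9.35
eef_pos: [615.1, 250.8, 189.6]
tcp_rot: [-1.571, 0.001, 3.136]
ft_force: [-0.7, -0.5, -0.6]
opening: 0.42
```

Call:
apply_moves([
  [[0.4,3,0.7],[0,0,0],4],
  [[0,3,0],[0,0,0],4],
  [[0,2,0],[0,0,0],4],
  [[0,0,0],[0,0,0],4],
  [[0,0,0],[0,0,0],4],
])

```text
t: 9.98
eef_pos: [610.4, 241.3, 107.8]
tcp_rot: [-1.571, 0.0, 3.135]
ft_force: [0.5, 1.0, 0.8]
opening: 0.423
```

```bash
python3 - <<'E'
from h import *
s=readout.state();print(s["eef_pos"],s["tcp_rot"],s["joints"])
for n in("side","top"):
  q=read_camera(n)
  for t in["knob_top","collar_top","outer_lid"]:
    for d in nets.mark_of(q,t)[:3]:
        w=world(q,d["point"]);print(n,t,round(d["confidence"],2),w.round(1))
  if n=="side": print(pix(q,s["eef_pos"]));save(q,"pics/side2.png",(170,200,290,310),5)
E
```

```text
[610.39071915 241.34378712 107.77513841] [-1.57071273e+00  1.49362805e-04  3.13514636e+00] [ 2.76008776e-01  6.47374882e-01  1.58038082e+00 -1.53973067e-04
  9.13716814e-01  1.85334545e+00]
side knob_top 0.52 [608.5 243.1  83.6]
side collar_top 0.57 [612.7 244.8  51.5]
side outer_lid 0.7 [606.4 243.1  17.9]
[221.8 265.6]
top collar_top 0.46 [610.8 244.   56.6]
top outer_lid 0.53 [605.4 242.   17.1]
```

View pics/side2.png

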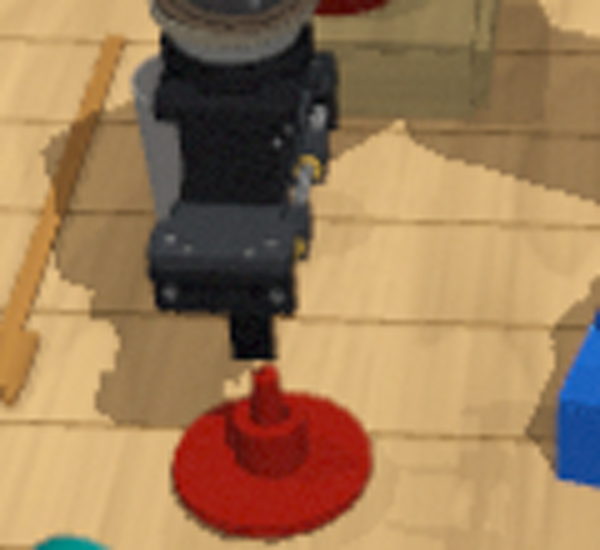

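The crop shows the knob (265,375) just right of centre below the fingers (253,350), so it's aligned within about 2 mm. Descending and gripping.

Call:
apply_moves([
  [[0.1,3,-0.1],[0,0,0],4],
  [[0,1.4,0],[0,0,0],4],
  [[0,0.8,0],[0,0,0],4],
  [[0,0,0],[0,0,0],0],
  [[0,0,0],[0,0,0],0],
])

```text
t: 11.0
eef_pos: [610.4, 243.3, 55.8]
tcp_rot: [-1.572, 0.003, 3.136]
ft_force: [-0.7, 0.3, 0.2]
opening: 0.269
```

Call:
apply_moves([
  [[0,0,0],[0,0,0],0],
  [[0,0,0],[0,0,0],0],
  [[0,0,0],[0,0,0],0],
  [[0,0,0],[0,0,0],0],
  [[0,0,0],[0,0,0],0],
])

```text
t: 11.62
eef_pos: [610.2, 243.1, 56.2]
tcp_rot: [-1.571, 0.003, 3.136]
ft_force: [0.2, -1.0, -2.4]
opening: 0.161
```

Gripped, at about 15.3 mm opening. Lifting.

Call:
apply_moves([
  [[0,-1,0],[0,0,0],0],
  [[0,-3,0],[0,0,0],0],
  [[0,-4,0],[0,0,0],0],
  [[0,-4,0],[0,0,0],0],
  [[0,-4,0],[0,0,0],0],
])

```text
t: 12.25
eef_pos: [608.4, 242.7, 219.8]
tcp_rot: [-1.57, -0.003, 3.136]
ft_force: [-0.3, 0.5, -3.9]
opening: 0.161
```

Call:
apply_moves([
  [[0,-1,1],[0,0,0],0],
  [[0,0,3],[0,0,0],0],
  [[0,0,4],[0,0,0],0],
  [[0,0,5],[0,0,0],0],
  [[0,0,5],[0,0,0],0],
])

```text
t: 12.88
eef_pos: [605.9, 58.6, 229.5]
tcp_rot: [-1.571, -0.003, 3.141]
ft_force: [0.2, -0.8, -4.5]
opening: 0.162
```

Call:
apply_moves([
  [[-0.2,0,5],[0,0,0],0],
  [[-0.2,0,5],[0,0,0],0],
  [[-0.2,0,5],[0,0,0],0],
  [[-0.2,0,4],[0,0,0],0],
  [[0,0,2],[0,0,0],0],
])

```text
t: 13.5
eef_pos: [608.9, -162.5, 223.1]
tcp_rot: [-1.572, -0.012, 3.137]
ft_force: [0.6, -0.3, -4.4]
opening: 0.161
```

Call:
apply_moves([
  [[-0.7,1,1.4],[0,0,0],0],
  [[-0.6,1,1.3],[0,0,0],0],
  [[0,1,0],[0,0,-0.6],0],
  [[0,0,0],[0,0,0],0],
  [[0,0,0],[0,0,0],0],
])

```text
t: 14.12
eef_pos: [621.5, -189.0, 188.3]
tcp_rot: [-1.574, -0.027, 3.139]
ft_force: [0.6, -0.3, -3.4]
opening: 0.163
```

```bash
python3 - <<'E'
from h import *
s=readout.state();print(s["eef_pos"],s["tcp_rot"],s["ft_force"])
for n in("side","top"):
  for k in range(2):
    q=read_camera(n)
    for t in["pot_mouth","knob_top","collar_top","outer_lid","inner_lid","caddy","drawer_front"]:
      for d in nets.mark_of(q,t)[:3]:
        w=world(q,d["point"])
        if 470<w[0]<680 and w[1]<0:print(n,t,round(d["confidence"],2),w.round(1))
  if n=="side": save(q,"pics/side3.png",(170,110,330,230),5)
E
```

```text
[ 621.52788112 -188.9867625   188.33330481] [-1.5743539  -0.02672782  3.13869688] [ 0.62397006 -0.30638858 -3.38128476]
side pot_mouth 0.93 [ 621.  -189.7   95.7]
side collar_top 0.65 [ 620.5 -185.   184.4]
side outer_lid 0.84 [ 617.4 -186.8  149.4]
side caddy 0.89 [ 602.8 -189.    -1. ]
side drawer_front 0.62 [ 513.2 -190.2   30.4]
side pot_mouth 0.66 [ 620.9 -190.7   93.2]
side collar_top 0.92 [ 623.3 -183.8  185.3]
side outer_lid 0.9 [ 618.8 -190.2  154.3]
side caddy 0.66 [ 603.4 -189.6    0.8]
side drawer_front 0.57 [ 611.5 -470.    -3.2]
side drawer_front 0.52 [ 513.1 -191.8   30.9]
```

View pics/side3.png

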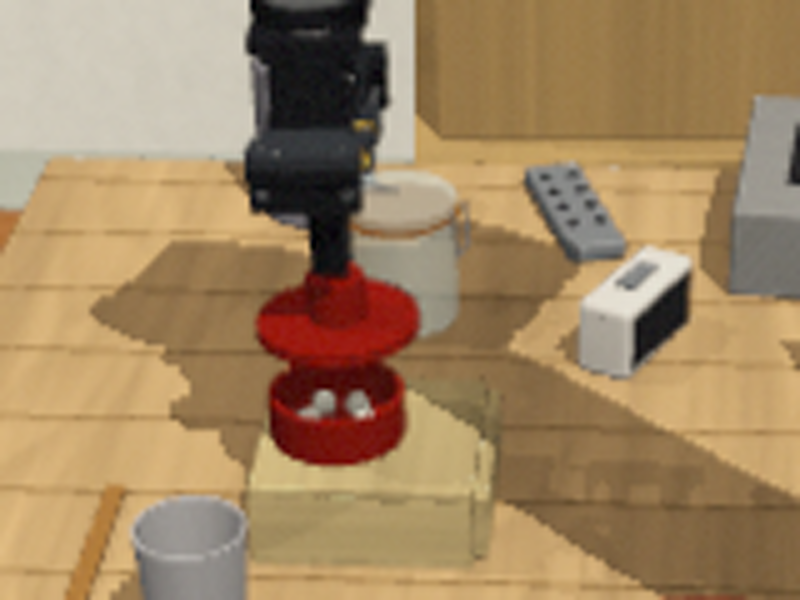

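The crop shows the lids level above the pot, with the disc centre at about (338,322) and the pot at about (337,385). I fix the small pitch, then compare the red silhouettes against projected models.

Call:
apply_moves([
  [[0,0,0],[0,0,1.5],0],
  [[0,1,0],[0,0,0],0],
  [[0,0,0],[0,0,0],0],
  [[0,0,0],[0,0,0],0],
  [[0,0,0],[0,0,0],0],
])

```text
t: 16.35
eef_pos: [621.1, -189.6, 177.3]
tcp_rot: [-1.575, 0.001, 3.138]
ft_force: [-0.1, -0.1, -3.9]
opening: 0.159
```

```bash
python3 - <<'E'
from h import *
s=readout.state();e=s["eef_pos"];print(e,s["tcp_rot"])
a=np.linspace(0,2*np.pi,60)
def ext(p,c,r,zs):
    P=np.array([pix(p,[c[0]+r*np.cos(t),c[1]+r*np.sin(t),z]) for t in a for z in zs]);return P.min(0),P.max(0)
q=read_camera("side");im=q["img"].astype(int)
m=((im[:,:,0]>70)&(im[:,:,1]<45)&(im[:,:,2]<45)).astype(np.uint8)
m[:,:200]=0;m[:,270:]=0;m[:140]=0;m[212:]=0
for r in range(150,210,2):
    c=np.where(m[r])[0]
    if len(c):print(r,c.min(),c.max(),len(c))
z0=e[2]-56
print("disc",ext(q,e,55,[z0+11,z0+21]))
print("pot",ext(q,[622,-190],47,[60,95]))
for dz in (11,21):print(dz,ext(q,e,55,[z0+dz]))
print("rim",ext(q,[622,-190],47,[95]))
t=read_camera("top");save(t,"pics/top3.png",(280,130,380,230),6)
E
```

```text
[ 621.14882269 -189.64904232  177.33076044] [-1.57450037e+00  7.66889223e-04  3.13765706e+00]
166 240 240 1
168 231 242 8
170 229 247 19
172 225 250 26
174 223 252 30
176 222 252 31
178 222 253 32
180 222 252 31
182 223 250 28
184 226 248 23
186 225 249 22
188 224 249 16
190 224 249 15
192 224 249 12
194 224 249 26
196 224 249 26
198 225 248 24
200 227 246 20
202 232 240 9
disc (array([220.2, 167.1]), array([253.3, 185.8]))
pot (array([223.3, 180.2]), array([251.3, 203.2]))
11 (array([220.4, 169.7]), array([253.3, 185.8]))
21 (array([220.2, 167.1]), array([253.2, 183.2]))
rim (array([223.3, 180.2]), array([251. , 194.3]))
```

View pics/top3.png

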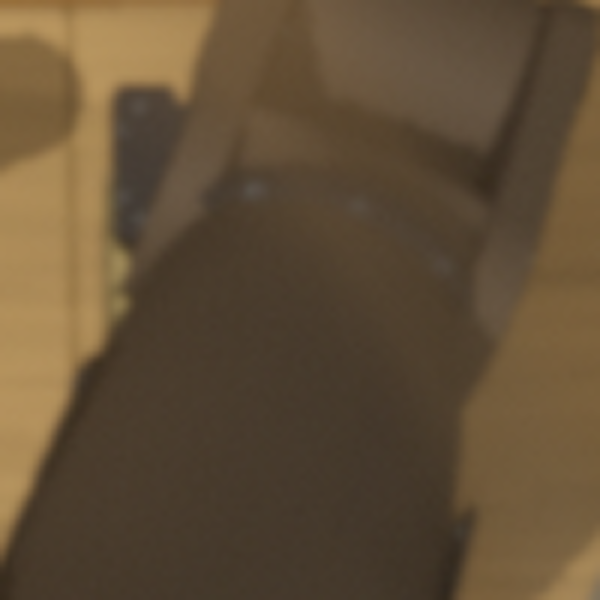

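The top view is blocked by the arm. I'll take a sub-pixel edge comparison from the side view.

```bash
python3 - <<'E'
from h import *
s=readout.state();e=s["eef_pos"]
q=read_camera("side");im=q["img"].astype(float)
rd=im[:,:,0]-1.0*im[:,:,1]
hsv=cv2.cvtColor(q["img"],cv2.COLOR_RGB2HSV).astype(float);print(hsv[178,215:262,1].round());print(hsv[192,217:257,1].round())
def edges(row):
    v=hsv[row,:,1]; L=None
    h=200
    i=next(c for c in range(212,240) if v[c]>h and v[c+1]>h); l=i-1+(h-v[i-1])/(v[i]-v[i-1])
    j=next(c for c in range(262,236,-1) if v[c]>h and v[c-1]>h); r=j+1-(h-v[j+1])/(v[j]-v[j+1])
    return l,r
for r in list(range(174,182))+list(range(187,197)):
    try:l,rr=edges(r);print(r,round(l,2),round(rr,2),round((l+rr)/2,2))
    except Exception as x:print(r,x)
z0=e[2]-56
for x in(617,620,623):
  print(x,[pix(q,[x,e[1],z0+18]),pix(q,[x,-190,95]),pix(q,[x,-190,75])])
E
```

```text
[122. 124. 123. 124. 128. 127. 196. 229. 247. 231. 231. 232. 240. 224.
 223. 229. 234. 233. 235. 231. 219. 236. 223. 221. 241. 237. 239. 226.
 243. 231. 238. 244. 232. 236. 227. 236. 226. 234. 203. 118. 127. 122.
 126. 123. 127. 127. 125.]
[117. 123. 122. 119. 121. 121. 128. 232. 224. 231. 224. 216. 117.  38.
  36.  31.  34.  60.  80. 111. 188. 218. 145.  69.  34.  39.  77.  80.
 228. 241. 253. 219. 211. 179. 123.  99. 101.  98. 100.  99.]
174 222.31 252.21 237.26
175 221.65 252.43 237.04
176 221.24 252.48 236.86
177 220.96 252.82 236.89
178 221.12 253.04 237.08
179 221.44 252.38 236.91
180 221.58 252.08 236.83
181 222.16 251.52 236.84
187 223.83 249.88 236.85
188 223.79 245.87 234.83
189 223.94 249.5 236.72
190 223.63 249.39 236.51
191 223.77 249.52 236.65
192 223.69 249.34 236.52
193 223.83 249.68 236.75
194 223.89 249.53 236.71
195 223.93 249.75 236.84
196 224.78 249.38 237.08
617 [array([238. , 175.7]), array([238.6, 187.1]), array([238.9, 192.2])]
620 [array([237.1, 175.7]), array([237.8, 187.1]), array([238. , 192.2])]
623 [array([236.2, 175.7]), array([236.9, 187.1]), array([237.2, 192.1])]
```

The disc sits at about x=620.5 and the pot at about 624, so I shift +3 mm in x and lower gently.

Call:
apply_moves([
  [[-0.3,0,0],[0,0,0],0],
  [[0,1.0,0],[0,0,0],0],
  [[0,0.8,0],[0,0,0],0],
  [[0,0.5,0],[0,0,0],0],
  [[0,0,0],[0,0,0],0],
])

```text
t: 17.12
eef_pos: [624.3, -189.5, 152.2]
tcp_rot: [-1.575, 0.0, 3.138]
ft_force: [-0.4, -0.1, -3.6]
opening: 0.157
```

Call:
apply_moves([
  [[0,0.3,0],[0,0,0],0],
  [[0,0.3,0],[0,0,0],0],
  [[0,0.3,0],[0,0,0],0],
  [[0,0.2,0],[0,0,0],0],
  [[0,0,0],[0,0,0],0],
])

```text
t: 17.75
eef_pos: [624.5, -189.8, 141.1]
tcp_rot: [-1.574, 0.001, 3.138]
ft_force: [-0.7, -0.4, -2.6]
opening: 0.163
```

Call:
apply_moves([
  [[0,0.2,0],[0,0,0],0],
  [[0,0.2,0],[0,0,0],0],
  [[0,0,0],[0,0,0],0],
  [[0,0,0],[0,0,0],0],
  [[0,0,0],[0,0,0],0],
])

```text
t: 18.38
eef_pos: [624.6, -189.8, 141.1]
tcp_rot: [-1.573, 0.004, 3.138]
ft_force: [-0.1, -0.3, -3.2]
opening: 0.16
```

```bash
python3 - <<'E'
from h import *
s=readout.state();print(s["eef_pos"],s["tcp_rot"],s["ft_force"],s["moment"])
for k in range(2):
    q=read_camera("side")
    for t in["knob_top","collar_top","outer_lid","inner_lid"]:
      for d in nets.mark_of(q,t)[:2]:
        print(t,round(d["confidence"],2),world(q,d["point"]).round(1))
save(q,"pics/side4.png",(190,130,310,220),6)
E
```

```text
[ 624.60870679 -189.75684097  141.14285785] [-1.57302309  0.00373777  3.13768824] [-0.09287216 -0.2957857  -3.24231178] [0.05344249 0.02868265 0.03509548]
collar_top 0.92 [ 624.4 -183.8  139.3]
outer_lid 0.92 [ 623.7 -187.8  104.6]
collar_top 0.79 [ 624.9 -184.3  138.1]
outer_lid 0.87 [ 621.9 -187.8  105.2]
inner_lid 0.39 [ 3.73e+02 -2.70e+00 -3.00e-01]
```

View pics/side4.png

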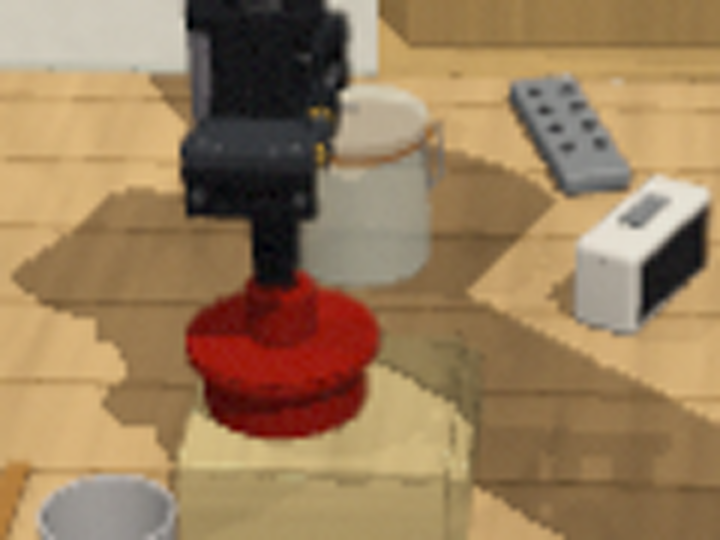

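The lids are seated: the TCP stops at 141.1, which equals 85+56, and the picture shows the disc level on the pot at (283,340). Releasing.

Call:
apply_moves([
  [[0,0,0],[0,0,0],2.2],
  [[0,0,0],[0,0,0],4.5],
  [[0,0,0],[0,0,0],4.5],
  [[0,0,0],[0,0,0],6],
  [[0,0,0],[0,0,0],6.5],
])

```text
t: 19.5
eef_pos: [625.4, -190.1, 142.8]
tcp_rot: [-1.572, 0.007, 3.138]
ft_force: [0.5, 0.8, -0.8]
opening: 0.592
```

```bash
python3 - <<'E'
from h import *
s=readout.state();print(s["eef_pos"],s["tcp_rot"],s["ft_force"],s["opening"])
for k in range(2):
    q=read_camera("side")
    for t in["knob_top","collar_top","outer_lid","inner_lid","drawer_front"]:
      for d in nets.mark_of(q,t)[:2]:
        print(t,round(d["confidence"],2),world(q,d["point"]).round(1))
E
```

```text
[ 625.38243429 -190.08829391  142.80006017] [-1.57183204  0.00663889  3.13768738] [ 0.53249429  0.78304403 -0.83695736] 0.5917926252227842
collar_top 0.82 [ 622.9 -184.5  138.6]
collar_top 0.5 [ 3.725e+02 -4.600e+00 -2.000e-01]
outer_lid 0.96 [ 625.  -186.9  105.8]
inner_lid 0.44 [ 6.912e+02 -2.000e-01 -5.000e-01]
drawer_front 0.77 [279.6 200.5  30.1]
drawer_front 0.61 [ 513.2 -192.3   30.2]
collar_top 0.56 [ 621.4 -183.8  139.5]
outer_lid 0.72 [ 620.1 -188.7  102.9]
inner_lid 0.67 [785.4  -2.7  -3.3]
inner_lid 0.23 [ 624.  -186.9  139.2]
drawer_front 0.61 [277.7 196.3  28.3]
drawer_front 0.6 [ 511.5 -192.    29.5]
```

Lids released and undisturbed. Now down to the collar.

Call:
apply_moves([
  [[0.1,1.2,0],[0,0,-0.3],6.5],
  [[0,1.2,0],[0,0,0],6.5],
  [[0,0.6,0],[0,0,0],6.5],
  [[0,0,0],[0,0,0],6.5],
  [[0,0,0],[0,0,0],6.5],
])

```text
t: 20.72
eef_pos: [624.0, -189.9, 109.6]
tcp_rot: [-1.572, -0.001, 3.138]
ft_force: [0.7, -0.5, -0.3]
opening: 0.686
```

Call:
apply_moves([
  [[0,-0.3,0],[0,0,0],5.5],
  [[0,0,0],[0,0,0],4.6],
  [[0,0,0],[0,0,0],3],
  [[0,0,0],[0,0,0],3],
  [[0,0,0],[0,0,0],3],
])

```text
t: 21.35
eef_pos: [624.3, -190.0, 113.7]
tcp_rot: [-1.572, 0.001, 3.138]
ft_force: [0.3, 0.7, -0.7]
opening: 0.418
```

Call:
apply_moves([
  [[0,0,0],[0,0,0],0],
  [[0,0,0],[0,0,0],0],
  [[0,0,0],[0,0,0],0],
  [[0,0,0],[0,0,0],0],
  [[0,0,0],[0,0,0],0],
])

```text
t: 21.98
eef_pos: [624.4, -190.0, 113.7]
tcp_rot: [-1.572, 0.001, 3.138]
ft_force: [0.8, 0.7, -0.3]
opening: 0.415
```

Call:
apply_moves([
  [[0,-0.2,0],[0,0,0],0],
  [[0,-0.4,0],[0,0,0],0],
  [[0,-0.5,0],[0,0,0],0],
  [[0,-0.5,0],[0,0,0],0],
  [[0,0,0],[0,0,0],0],
])

```text
t: 22.6
eef_pos: [624.2, -190.0, 130.8]
tcp_rot: [-1.572, 0.0, 3.138]
ft_force: [0.1, -0.6, -2.3]
opening: 0.422
```

```bash
python3 - <<'E'
from h import *
s=readout.state();print(s["eef_pos"],s["tcp_rot"],s["ft_force"],s["moment"],s["opening"])
q=read_camera("side")
for t in["knob_top","collar_top","outer_lid","inner_lid","drawer_front"]:
      for d in nets.mark_of(q,t)[:2]:
        print(t,round(d["confidence"],2),world(q,d["point"]).round(1))
save(q,"pics/side5.png",(190,130,290,210),7)
E
```

```text
[ 624.19822721 -189.97474316  130.76991925] [-1.57212041e+00  4.00313245e-04  3.13768714e+00] [ 0.10259444 -0.61296081 -2.28214576] [ 0.05207876  0.05453943 -0.03572863] 0.42203492753050104
knob_top 0.42 [377.7  -3.3  -0.5]
collar_top 0.75 [ 623.3 -183.1  152.5]
collar_top 0.72 [ 6.934e+02 -1.400e+00 -6.000e-01]
outer_lid 0.73 [ 620.5 -191.1  124.2]
outer_lid 0.26 [ 511.9 -193.3   31.6]
inner_lid 0.42 [ 623.5 -190.5   86.4]
drawer_front 0.63 [277.1 197.1  29.4]
drawer_front 0.55 [ 510.7 -192.8   32. ]
```

View pics/side5.png

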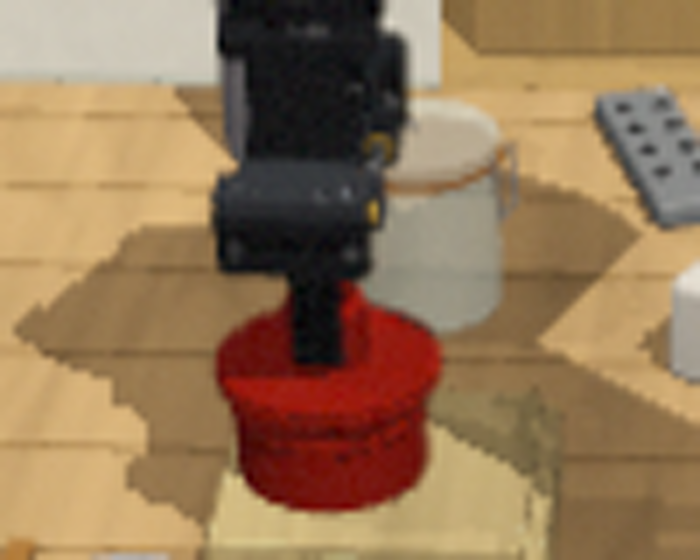

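The crop shows the outer lid level and lifting off, and the inner flange (330,430) still on the pot. Vertical force of about -2 N is the outer lid alone. Continuing straight up.

Call:
apply_moves([
  [[0,-1,0],[0,0,0],0],
  [[0,-1,0],[0,0,0],0],
  [[0,-1,0],[0,0,0],0],
  [[0,-1,0],[0,0,0],0],
  [[0,-0.5,0],[0,0,0],0],
])

```text
t: 23.52
eef_pos: [624.1, -190.0, 178.6]
tcp_rot: [-1.572, -0.0, 3.138]
ft_force: [-0.9, 0.2, -1.8]
opening: 0.421
```

Call:
apply_moves([
  [[0,-1,0],[0,0,0],0],
  [[0,-1,0],[0,0,0],0],
  [[0,-1,0],[0,0,0],0],
  [[0,-0.7,0],[0,0,0],0],
  [[0,0,0],[0,0,0],0],
])

```text
t: 24.15
eef_pos: [624.2, -190.1, 218.8]
tcp_rot: [-1.572, 0.001, 3.138]
ft_force: [-0.3, 0.1, -2.5]
opening: 0.418
```

```bash
python3 - <<'E'
from h import *
s=readout.state();print(s["eef_pos"],s["tcp_rot"],s["ft_force"],s["qvel"].round(3),s["opening"])
for k in range(2):
    q=read_camera("side")
    for t in["knob_top","collar_top","outer_lid","inner_lid","drawer_front","tumbler","jar","clock"]:
      for d in nets.mark_of(q,t)[:2]:
        print(t,round(d["confidence"],2),world(q,d["point"]).round(1))
save(q,"pics/side6.png",(180,100,300,220),5)
E
```

```text
[ 624.17231596 -190.08499351  218.75069522] [-1.57205144e+00  5.85284764e-04  3.13769458e+00] [-0.26813271  0.13491974 -2.48618789] [ 0.001  0.006  0.008  0.    -0.    -0.   ] 0.4179455289009635
knob_top 0.57 [ 624.5 -190.4  165.1]
collar_top 0.69 [ 623.  -185.2  243.2]
outer_lid 0.57 [ 621.8 -193.2  211.5]
drawer_front 0.74 [ 426.1 -424.7    1.9]
drawer_front 0.63 [ 511.3 -191.3   31.6]
tumbler 0.58 [692.4  -0.9   2.1]
jar 0.67 [ 610.8 -472.4    1. ]
jar 0.25 [ 512.  -190.9   31.4]
clock 0.97 [ 419.9 -425.4   -1.5]
knob_top 0.86 [ 624.4 -189.9  166.4]
collar_top 0.9 [ 622.7 -185.2  240.9]
collar_top 0.17 [373.4  -3.1   1.6]
outer_lid 0.59 [ 622.  -193.8  207.5]
inner_lid 0.63 [ 624.8 -188.3   84.5]
drawer_front 0.83 [279.2 197.3  28.4]
drawer_front 0.58 [ 512.  -190.    32.9]
tumbler 0.63 [691.9  -1.4   1.4]
jar 0.71 [ 6.105e+02 -4.685e+02  6.000e-01]
clock 0.65 [ 4.257e+02 -4.242e+02 -3.000e-01]
clock 0.2 [ 624.2 -189.4   92.6]
```

View pics/side6.png

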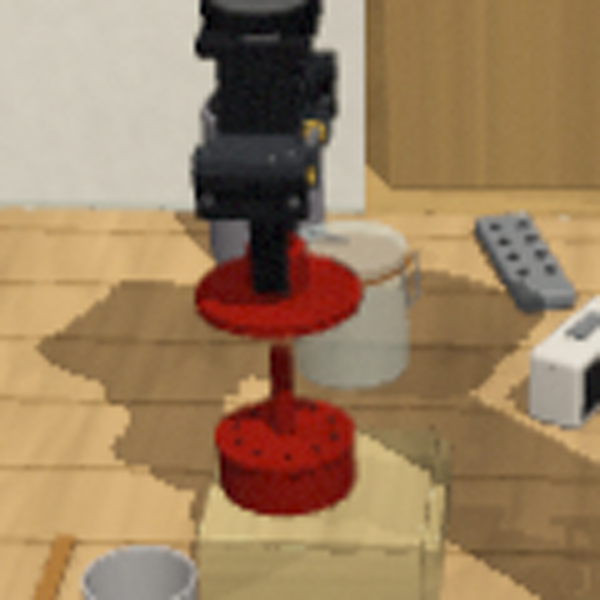

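The crop shows the outer lid level at (278,295), wholly above the knob top (282,345). The pierced inner lid is seated at (285,435). The outer origin is about 120 mm above the inner's. One still hold, then I hand it in.

Call:
apply_moves([
  [[0,0,0],[0,0,0],0],
  [[0,0,0],[0,0,0],0],
  [[0,0,0],[0,0,0],0],
  [[0,0,0],[0,0,0],0],
  [[0,0,0],[0,0,0],0],
])

```text
t: 25.68
eef_pos: [624.0, -190.0, 218.1]
tcp_rot: [-1.572, -0.0, 3.138]
ft_force: [0.1, 0.0, -2.4]
opening: 0.42
```

```bash
python3 -c "
from h import *
print(env.job_done()); s=readout.state(); print(s['eef_pos'],s['opening'],s['ft_force'])"
```

```text
the job is handed in; nothing more can be done
None
the job is handed in; nothing more can be done
```

I finished the whole sequence and handed the job in at about 26 s; no verdict is reported. I pushed the drawer home, set both nested lids on the pot by the knob and let go. Then I lifted the outer lid alone by its collar and held it still above the pot.

**Last checks**
- **Drawer:** it hit a hard stop at 43 N with no further motion. That push briefly exceeded 40 N, but it was made with the fingertips, not the arm or gripper body. The front panel last read x of about 511–512, against about 515–517 expected for home; that is within the networks' error. The picture after the push showed it about 10 mm proud of the case, which is home.
- **Inner lid:** seated at about (624.8, -188, 84.5), against an expected height of 85 mm. The knob top read 165–166 mm, as expected for a seated lid.
- **Outer lid:** level, gripped at 40 mm opening, with its origin about 120 mm above the inner lid's (85 needed).
- **Bystanders:** the tumbler, jar and clock are at their starting places within measurement error. I did not measure the trinket box, glasses case and scratcher again at the end, but nothing touched them as far as I could tell.

**Disagreements:** the networks read the collar's y about 5 mm from the jaw centre while it was held, within their error and the lid's play. The top camera was blocked by the arm over the pot, so I aligned the lids from the side view only.

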